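# Trace the housing seam with the probe and drive out the bushing

## Robot

A 6-joint arm with a two-finger parallel gripper is mounted at the origin on the work surface. World frame = base frame: x ahead of the robot, y to its left, z up, the work surface at z = 0. Lengths are in m, angles in rad, forces in N, time in s.
With the tool pointing down it reaches from about 0.25 to 0.725 m from the base axis. Payload 4 kg.
Tool frame: the origin (TCP) lies at the very end of the fingers, on their centre line; the grasp point (between the pads) lies 19 mm behind it; z points along the fingers, y is the direction in which the jaws open and shut (so a half turn about z gives the same grasp; the last joint's range is limited). The gripper opens to 85 mm and grips with 20 to 120 N. Pads are 22 mm wide; open, the fingers measure 114 mm over their backs; the gripper's body (76 mm by 85 mm) begins 54 mm behind the grasp point. The pads swing forward as they close: fully open they stand 13 mm farther back than shut.
Start: joints at [1.322, 0.241, 0.005, 1.335, 0, 1.571], TCP at [0.123, 0.485, 0.211] pointing down, gripper open.
Joint ranges: [-2.72, 2.72], [-1.05, 1.87], [-1.09, 1.28], [-1.99, 2.15], [-1.42, 1.44], [-3.14, 3.14]. Speed limits (rad/s): [2.79, 2.79, 3.14, 3.14, 3.14, 3.14].

## Interface

Orientations are given as [roll, pitch, yaw] about the fixed x, y, z axes, in that order (R = Rz(yaw) Ry(pitch) Rx(roll)).
In Python, from bench import arm gives the robot as it stands. The module is installed in compiled form; this text tells all that it offers.
- The arm moves only by the tool move_arm, never from a script. Its argument "increments" is text: rows parted by semicolons, each of 4 numbers parted by spaces: the shift along the tool's x, y, z in cm, then the turn about the tool's z in rad. In form: tx ty tz yaw; .... A call has 1 to 8 rows; each row shifts and turns the commanded pose from where the row before left it, along the tool's axes as they then stand; what a row does not reach is not made up. A row lasts 1/12 s, in which the tool goes at most 41.7 mm and 7.16 degrees, less where a joint would pass 70% of its speed; a pose out of reach is approached as far as the arm can. A call is refused whole if a number of a shift passes 4.17 or a number of a turn 0.125, either way. A call with a gripper value outside its range is refused whole. "fingers" is the closure in counts, from 0 (fully open) to 255 (shut), set as the call begins (left out, the last holds). The fingers move at their own pace and stop on an object; "newtons" is the grip in N (left out, the last holds). Time passes only in rows, so rows that do not move let the fingers close. It gives the time, the measured TCP pose, the force and the opening at its end, in the units of the state.
- arm.get_state(): the state, without advancing time (a new reading comes with each control period).
- arm.read_camera(name): name is "scene" or "top" or "wrist"; returns the picture (384x512x3 uint8, red, green, blue); there is no depth.
- arm.camera_info(name): a dict with "K" (3x3 intrinsics, pixels), "eye" and "orientation" of the camera in the world; the wrist camera has in their place "hand_eye" (4x4, takes a point from camera to tool coordinates, whose origin is the TCP and whose axes are the flange's). Camera axes: x right, y down, z forward; pixel columns grow to the right and rows downward; lengths in m; the calibration is good to about 2 mm. The wrist camera is an equidistant fisheye: a pixel r from the principal point sees the ray r / f radians off the axis. A picture is of the moment at which its call begins: read the wrist's pose just before it. camera_info takes no time and is no camera call.
- arm.job_done(): hands the job in, once; it reports no verdict.
The state is a dict: "time": time; "joint_positions": joint angles; "joint_velocities": joint speeds; "effort": joint torques, N m; "tcp_pos": TCP position; "ee_rot": TCP orientation; "force": force on the tool from outside, world axes, zero at the start; "moment": the same for the moment, N m; "opening": opening from 0.0 (shut) to 1.0 (fully open).
Only numpy, scipy, OpenCV 4.12 (cv2) and the standard library are available. Lean on these libraries where they do the work, as an engineer would, in place of code of your own. Each camera call takes 0.05 s, during which the arm holds its last target.

## Task

Take the probe from its wooden stand, put its tip down into the open end of the stepped seam groove on the bearing block and run it slowly (about 2 to 3 cm a second) along the groove, round the corner and on to the bore, to make sure that the seam is clear. Then use the same probe to push the old bushing down through the bore until it is right out below the block, and stand the probe upright in its stand again, fully down. Do not disturb the film reel, the jar and the screwdriver.

Things in the scene. Friction and masses are not known exactly. Their poses are not given: they have to be found in the camera images.
- probe_grip (a point): Middle of the square black handle (26 x 26 mm, 64 mm long, ends 34 mm above) of the loose steel probe, 150 mm long, about 0.14 kg, hanging upright in its stand, tip down. z points from tip to handle; x and y are square to the handle's faces. From 30 to 36 mm below is a round collar 38 mm wide; under it the rod, 10 mm thick, 80 mm long.
- probe_tip (a point): The very end of the probe's tip, on its axis, 116 mm from probe_grip; same axes. The rod narrows over its last 18 mm to this round tip, 5 mm in diameter.
- stand_hole (a point): Fixed wooden stand, 90 x 90 x 94 mm high, with an upright square hole 22 x 22 mm through it. This point: middle of the hole's mouth on the top face; z up, x and y along its sides. The probe's rod hangs in the hole, its collar resting on the top face, probe_grip 36 mm above this point.
- block: Aluminium bearing block, fixed; origin at the middle of its underside, z up, x along its 160 mm length, y along its 110 mm width. An 8 mm foot plate (160 x 140) and two cheeks carry the top part, z = 38 to 72 mm, hollow below. In the flat top face (z = 72 mm) lies the seam groove, 12 mm wide, 10 mm deep, with a dark floor. The tip must run below the top face; it need not press on the floor.
- groove_start (a point): Start of the groove's centre line, on its floor, at its open end in the block's -y edge: (-50, -55, 62) mm in the block's frame, same axes. From here the groove runs straight along the block's +y for 75 mm.
- groove_corner (a point): Square corner of the groove's centre line, on its floor: (-50, 20, 62) mm in the block's frame, same axes. From here the groove runs along the block's +x for 77 mm, to (27, 20), where it opens into a square recess 36 x 36 mm, also 10 mm deep, centred on the bore.
- bore (a point): Middle of the bore's mouth in the floor of the square recess: (45, 20, 62) mm in the block's frame, same axes. The upright round bore is 30 mm in diameter and 24 mm long and opens below into a space 30 mm high over the foot plate.
- bushing (a joint): How far the bushing is pushed down, in m. It is a solid brass plug, 29 mm in diameter, 24 mm long, filling the bore; at 0 its top is flush with the recess floor. It slides straight down against a steady friction of about 6 N and stays where it is left; at 0.024 it is just out below the top part, at 0.030 it stops on the foot plate.
- reel: Bystander: empty grey film reel, 110 mm in diameter, 20 mm high, lying flat; origin at the centre of its underside.
- jar: Bystander: glass jar with a steel lid, 56 mm in diameter, 75 mm high; origin at the centre of its underside.
- driver: Bystander: screwdriver with a wooden handle, 170 mm long, lying along its x axis; origin under its middle.
Things that resemble listed ones, but are neither listed nor needed, are in the scene too. What is shaped like the part that bears stand_hole but pink is not meant.

How it is judged:
By the outcome, as a careful person would: the job done as asked, in the order asked, and still so for the second after the job is handed in, with the robot touching nothing.
It also fails if it takes over 66 s, if anything falls off the work surface, if the arm or the gripper's body presses on something with over 40 N, if the wrist force passes 120 N, or if a joint passes its speed limit or range.

## Working session

There is one attempt and no reset: what is moved stays moved. The work goes in short steps, Python scripts to look and compute and a tool call to move; the robot and the scene stay as the last step left them, time stands still between calls to the robot, and variables do not carry over. Pictures are saved under pics/ and viewed, and the job is handed in when it is done.

Besides the shell and the picture viewer there is one more tool, called after ">>>" as name(argument=value, ...) on one line, values as JSON. move_arm: Moves the arm, as the interface text tells. Its arguments: {"type":"object","properties":{"increments":{"type":"string"},"fingers":{"type":"number"},"newtons":{"type":"number"}},"required":["increments"]}

```bash
mkdir -p pics
python3 - <<'E'
from bench import arm
import cv2,numpy as np
s=arm.get_state();print(s)
for n in ["scene","top","wrist"]:
    print(n,arm.camera_info(n))
    cv2.imwrite(f"pics/{n}0.png",arm.read_camera(n)[:,:,::-1])
E
```

```text
{'time': 0.0, 'joint_positions': array([1.32201195e+00, 2.41420134e-01, 3.70874535e-03, 1.33521598e+00,
       2.98540692e-05, 1.57079804e+00]), 'joint_velocities': array([ 1.68923305e-04, -1.38683917e-04, -6.82577704e-04, -2.70988100e-05,
        5.02777377e-05, -7.56593769e-04]), 'effort': array([-1.25296236e-03, -3.72313607e+01,  2.52410227e+01,  1.68492511e-02,
        3.37862934e-05,  7.83616116e-06]), 'tcp_pos': array([0.12293347, 0.48393899, 0.20960354]), 'ee_rot': array([-3.13946161e+00, -2.98503489e-05,  2.89280650e+00]), 'force': array([-0.70834055, -0.4162764 ,  0.4789847 ]), 'moment': array([ 0.00369869, -0.02232679, -0.01074225]), 'opening': 1.001705615003621}
scene {'K': array([[357.12000317,   0.        , 260.09022297],
       [  0.        , 357.12000317, 195.48691014],
       [  0.        ,   0.        ,   1.        ]]), 'eye': array([ 0.95810478, -0.24892514,  0.65140908]), 'orientation': array([-2.43439773,  0.01898854,  0.99943048])}
top {'K': array([[367.90015924,   0.        , 259.54222424],
       [  0.        , 367.90015924, 189.61884381],
       [  0.        ,   0.        ,   1.        ]]), 'eye': array([0.39663268, 0.01011537, 0.91384758]), 'orientation': array([-2.92732627,  0.00768289, -1.64102162])}
wrist {'K': array([[297.31863964,   0.        , 256.74889306],
       [  0.        , 297.31863964, 189.23917132],
       [  0.        ,   0.        ,   1.        ]]), 'hand_eye': array([[ 5.35194981e-04, -9.49869976e-01, -3.12644754e-01,
         8.01016380e-02],
       [ 9.99998750e-01,  9.73550511e-04, -1.24598952e-03,
         1.82052619e-04],
       [ 1.48790350e-03, -3.12643696e-01,  9.49869310e-01,
        -1.61985318e-01],
       [ 0.00000000e+00,  0.00000000e+00,  0.00000000e+00,
         1.00000000e+00]])}
```

View pics/scene0.png

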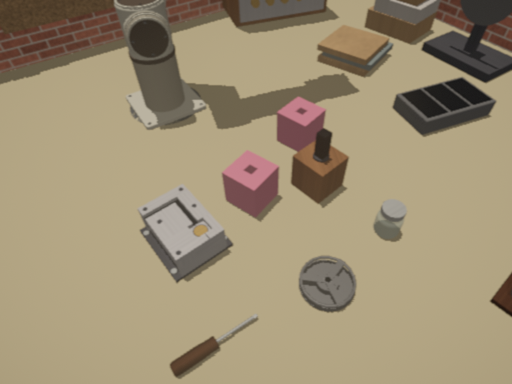

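View pics/top0.png

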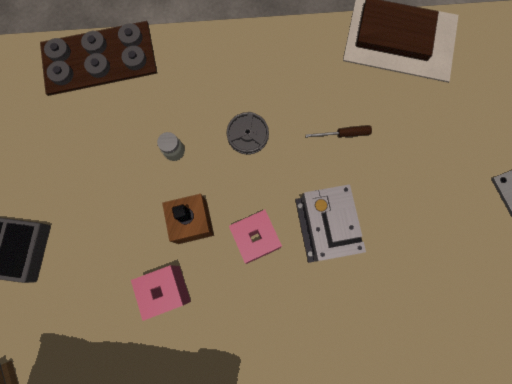

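View pics/wrist0.png

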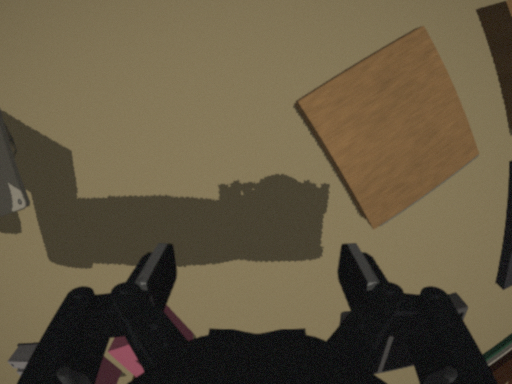

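```bash
cat > h.py <<'E'
import cv2,numpy as np
from scipy.spatial.transform import Rotation as R
from bench import arm
def rot(rpy): return R.from_euler('xyz',rpy).as_matrix()
def cam(n,s=None):
    c=arm.camera_info(n)
    if n!='wrist': return np.array(c['K']),np.array(c['eye']),rot(c['orientation'])
    H=np.array(c['hand_eye']);s=s or arm.get_state();Rt=rot(s['ee_rot'])
    return np.array(c['K']),s['tcp_pos']+Rt@H[:3,3],Rt@H[:3,:3]
def ray(n,uv,C=None):
    K,e,M=C or cam(n);d=np.array([(uv[0]-K[0,2])/K[0,0],(uv[1]-K[1,2])/K[1,1],1.])
    if n=='wrist':
        r=np.hypot(d[0],d[1]);t=r
        d=np.array([d[0]/r*np.sin(t),d[1]/r*np.sin(t),np.cos(t)]) if r>1e-9 else np.array([0,0,1.])
    return e,M@(d/np.linalg.norm(d))
def onz(n,uv,z,C=None):
    e,d=ray(n,uv,C);return e+d*(z-e[2])/d[2]
def proj(n,p,C=None):
    K,e,M=C or cam(n);q=M.T@(np.array(p)-e)
    if n=='wrist':
        t=np.arctan2(np.hypot(q[0],q[1]),q[2]);h=np.hypot(q[0],q[1]);return np.array([K[0,0]*t*q[0]/h+K[0,2],K[1,1]*t*q[1]/h+K[1,2]])
    return np.array([K[0,0]*q[0]/q[2]+K[0,2],K[1,1]*q[1]/q[2]+K[1,2]])
def tri(*rs):
    A=0;b=0
    for e,d in rs:
        P=np.eye(3)-np.outer(d,d);A=A+P;b=b+P@e
    return np.linalg.solve(A,b)
E
python3 - <<'E'
import cv2
t=cv2.imread('pics/top0.png');s=cv2.imread('pics/scene0.png')
a=cv2.resize(t[175:275,285:385],None,fx=6,fy=6,interpolation=cv2.INTER_CUBIC)
b=cv2.resize(t[180:255,150:225],None,fx=8,fy=8,interpolation=cv2.INTER_CUBIC)
c=cv2.resize(s[175:285,130:240],None,fx=5,fy=5,interpolation=cv2.INTER_CUBIC)
cv2.imwrite('pics/a.png',a);cv2.imwrite('pics/b.png',b);cv2.imwrite('pics/c.png',c)
E
```

```text
(no output)
```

View pics/a.png

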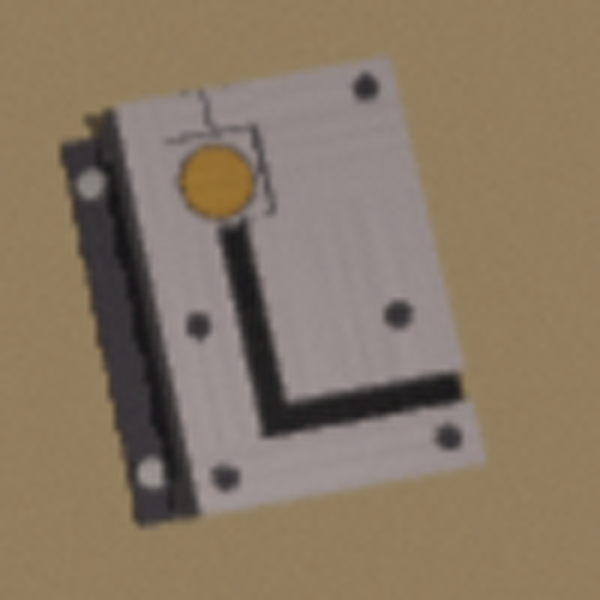

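View pics/b.png

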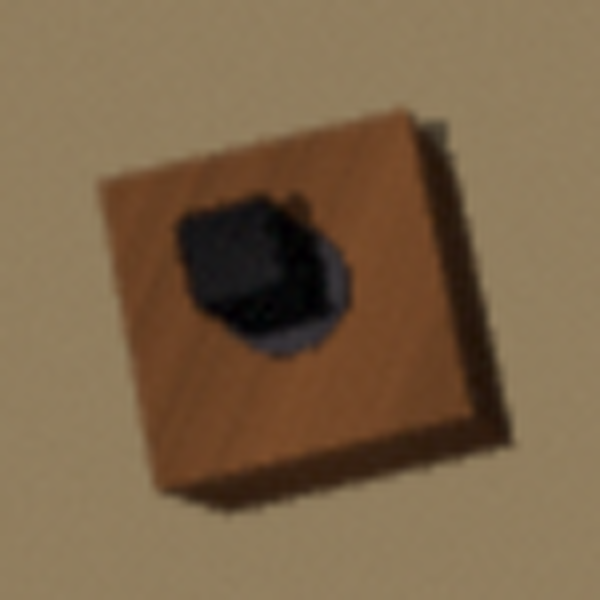

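View pics/c.png

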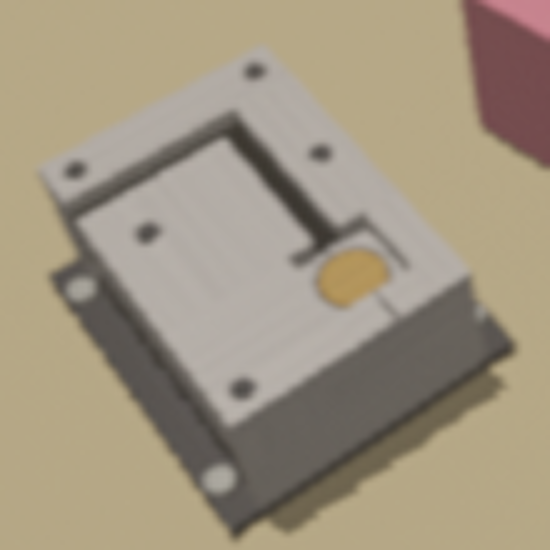

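```bash
cat > m.py <<'E'
from h import *
from scipy.optimize import least_squares
def rigid(P,Q): # 2D local P -> world Q
    pc,qc=P.mean(0),Q.mean(0);a=P-pc;b=Q-qc
    th=np.arctan2((a[:,0]*b[:,1]-a[:,1]*b[:,0]).sum(),(a*b).sum())
    c,s=np.cos(th),np.sin(th);M=np.array([[c,-s],[s,c]]);t=qc-M@pc
    return th,t,Q-(P@M.T+t)
E
python3 - <<'E'
from m import *
np.set_printoptions(precision=4,suppress=True)
def un(p,f,o): return (np.array(p)+.5)/f-.5+np.array(o)
L=np.array([[-80,-55],[-80,55],[80,55],[80,-55]])/1e3
T=[un(p,6,(285,175)) for p in [(485,462),(200,515),(110,108),(388,58)]]
S=[un(p,5,(130,175)) for p in [(42,172),(265,45),(472,272),(230,425)]]
for n,P in (('top',T),('scene',S)):
    Q=np.array([onz(n,p,.072)[:2] for p in P]);th,t,r=rigid(L,Q);print(n,th,t,r*1e3)
# groove cross-check top: corner centerline and bushing centre
for n,q,z in (('top',un((217,182),6,(285,175)),.062),('scene',un((352,278),5,(130,175)),.062)): print('bush',onz(n,q,z))
LS=np.array([[-45,45],[-45,-45],[45,45],[45,-45]])/1e3
Ts=[un(p,8,(150,180)) for p in [(158,490),(472,418),(98,180),(408,108)]]
Q=np.array([onz('top',p,.094)[:2] for p in Ts]);print('stand',rigid(LS,Q))
print('reach',onz('top',(248,133),.02),onz('top',(168,143),.075),onz('top',(352,132),.01),onz('top',(256,237),.094),onz('top',(158,292),.094))
s=cv2.imread('pics/scene0.png');c=cv2.resize(s[115:215,270:370],None,fx=6,fy=6,interpolation=cv2.INTER_CUBIC);cv2.imwrite('pics/d.png',c)
E
```

```text
top 0.11251920422546642 [ 0.4928 -0.1609] [[ 0.5857  0.2642]
 [ 0.9967 -0.328 ]
 [-0.6591  0.4625]
 [-0.9232 -0.3988]]
scene 0.10913087614811438 [ 0.4967 -0.1599] [[ 2.3891  0.9764]
 [ 0.3509 -0.2513]
 [-0.8803 -0.5581]
 [-1.8597 -0.167 ]]
bush [ 0.5351 -0.137   0.062 ]
bush [ 0.5385 -0.1363  0.062 ]
stand (np.float64(0.1631110621836608), array([0.5249, 0.1753]), array([[ 0.0003, -0.0007],
       [-0.0006,  0.0003],
       [ 0.0002,  0.0001],
       [ 0.0001,  0.0003]]))
reach [0.742  0.0225 0.02  ] [0.7094 0.2152 0.075 ] [ 0.7289 -0.2471  0.01  ] [0.4683 0.0193 0.094 ] [0.3655 0.238  0.094 ]
```

View pics/d.png

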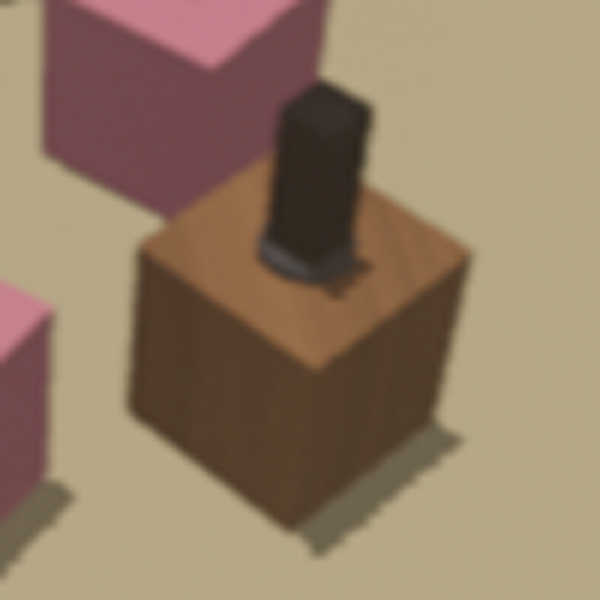

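```bash
cat > plan.py <<'E'
from h import *
def plan(x,y,z,yaw=None,n=None,v=4.0,start=None,ease=True):
    s=arm.get_state();p=np.array(s['tcp_pos'] if start is None else start[:3]);a=s['ee_rot'][2] if start is None else start[3]
    if yaw is None: yaw=a
    d=np.array([x,y,z])-p;da=(yaw-a+np.pi)%(2*np.pi)-np.pi
    if n is None: n=int(max(np.ceil(np.linalg.norm(d)*100/v),np.ceil(abs(da)/.12),1))
    rows=[];cp=p.copy();ca=a
    for i in range(1,n+1):
        tgt=p+d*i/n
        w=tgt-cp;c,s_=np.cos(ca),np.sin(ca)
        # tool x=(c,s), y=(s,-c), z=-z
        t=[c*w[0]+s_*w[1],s_*w[0]-c*w[1],-w[2]]
        t=np.round(np.array(t)*100,2);yw=round((a+da*i/n)-ca,3)
        # yaw about tool z (down) is negative world
        rows.append("%.2f %.2f %.2f %.3f"%(*t,-yw))
        t=t/100;cp=cp+np.array([c*t[0]+s_*t[1],s_*t[0]-c*t[1],-t[2]]);ca+=yw
    for i in range(0,n,8): print("; ".join(rows[i:i+8]))
    print('end',np.round(cp,4),round(ca,3))
E
python3 -c "
from plan import *
plan(.525,.175,.21,1.734)"
```

```text
-3.58 -1.54 -0.00 0.089; -3.71 -1.22 -0.00 0.089; -3.80 -0.89 -0.00 0.089; -3.86 -0.54 -0.01 0.090; -3.90 -0.19 0.00 0.089; -3.89 0.15 0.00 0.089; -3.87 0.50 0.00 0.089; -3.81 0.84 -0.00 0.089
-3.72 1.18 -0.00 0.089; -3.60 1.50 -0.00 0.089; -3.45 1.82 -0.01 0.090; -3.28 2.12 0.00 0.089; -3.07 2.40 0.00 0.089
end [0.525 0.175 0.21 ] 1.734
```

>>> move_arm(increments="-3.58 -1.54 0 0.089; -3.71 -1.22 0 0.089; -3.8 -0.89 0 0.089; -3.86 -0.54 0 0.09; -3.9 -0.19 0 0.089; -3.89 0.15 0 0.089; -3.87 0.5 0 0.089; -3.81 0.84 0 0.089", fingers=0)

```text
time: 0.82
tcp_pos: [0.3715, 0.2928, 0.2104]
ee_rot: [-3.141, -0.0, 2.176]
force: [-0.5, 1.2, 0.7]
opening: 0.999
```

>>> move_arm(increments="-3.72 1.18 0 0.089; -3.6 1.5 0 0.089; -3.45 1.82 0 0.09; -3.28 2.12 0 0.089; -3.07 2.4 0 0.089; 0 0 0 0; 0 0 0 0")

```text
time: 1.4
tcp_pos: [0.526, 0.1738, 0.2094]
ee_rot: [-3.14, 0.0, 1.73]
force: [-0.9, 0.1, -0.6]
opening: 1.004
```

Run:
```python
from h import *
s=arm.get_state();print(s['time'],s['tcp_pos'],s['ee_rot'],s['joint_positions'])
cv2.imwrite("pics/w1.png",arm.read_camera('wrist')[:,:,::-1])
```

```text
1.4 [0.52604753 0.17382014 0.20941609] [-3.13983353e+00  6.63548629e-05  1.73039394e+00] [3.19007196e-01 3.50519739e-01 1.53191798e-01 1.37521573e+00
 2.13720929e-04 1.73020579e+00]
```

View pics/w1.png

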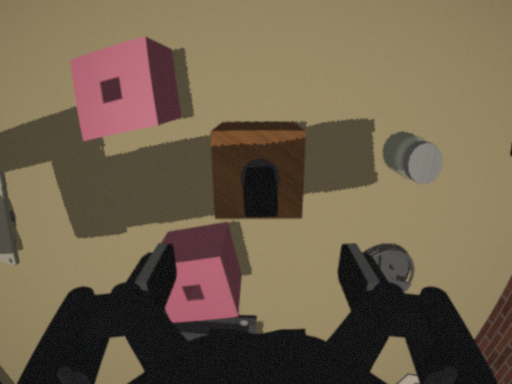

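Run:
```python
from h import *
t=cv2.imread('pics/w1.png')
cv2.imwrite('pics/e.png',cv2.convertScaleAbs(cv2.resize(t[115:225,200:315],None,fx=5,fy=5,interpolation=cv2.INTER_CUBIC),alpha=2.2))
```

```text
(no output)
```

View pics/e.png

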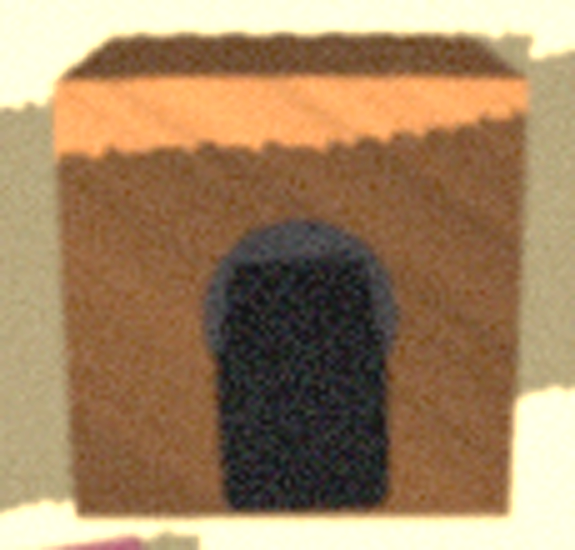

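Run:
```python
from m import *
np.set_printoptions(precision=4,suppress=True)
s=arm.get_state();C=cam('wrist',s)
un=lambda p:(np.array(p)+.5)/5-.5+np.array([200,115])
f=lambda p,z:onz('wrist',un(p),z,C)
L=np.array([[-45,45],[45,45],[45,-45],[-45,-45]])/1e3
Q=np.array([f(p,.094)[:2] for p in [(55,80),(527,80),(510,515),(78,515)]]);print(rigid(L,Q))
print('collar',f((300,318),.1),'L',f((203,318),.1),'R',f((398,318),.1),'T',f((300,220),.1))
a,b=f((228,508),.164),f((387,508),.164);print('top far edge',a,b,np.arctan2(*(b-a)[1::-1]),(a+b)/2)
a,b=f((235,264),.1),f((365,260),.1);print('low near edge',a,b,np.arctan2(*(b-a)[1::-1]),(a+b)/2)
```

```text
(np.float64(0.1669150387519568), array([0.5258, 0.1774]), array([[ 0.0004, -0.0003],
       [-0.0005, -0.0008],
       [-0.0006,  0.0003],
       [ 0.0007,  0.0008]]))
collar [0.5272 0.1769 0.1   ] L [0.509  0.1739 0.1   ] R [0.5457 0.1799 0.1   ] T [0.5241 0.1957 0.1   ]
top far edge [0.5179 0.1637 0.164 ] [0.5418 0.1676 0.164 ] 0.16279597307855168 [0.5299 0.1657 0.164 ]
low near edge [0.5134 0.1853 0.1   ] [0.5374 0.1901 0.1   ] 0.19543232002729147 [0.5254 0.1877 0.1   ]
```

```bash
python3 -c "
from plan import *
plan(.5274,.177,.111,1.734,n=4)"
```

```text
0.04 0.07 2.47 -0.000; 0.05 0.07 2.46 -0.001; 0.04 0.07 2.47 0.000; 0.04 0.07 2.47 -0.000
end [0.5274 0.177  0.111 ] 1.734
```

>>> move_arm(increments="0.29 0.19 1 -0.004; 0 0 2.9 0; 0 0 3 0; 0 0 2.9 0; 0 0 0 0")

```text
time: 1.87
tcp_pos: [0.5205, 0.1787, 0.1061]
ee_rot: [-3.129, 0.002, 1.741]
force: [-0.8, -0.4, -1.2]
opening: 0.998
```

>>> move_arm(increments="0 0 0 0; 0 0 0 0; 0 0 0 0; 0 0 0 0; 0 0 0 0; 0 0 0 0; 0 0 0 0; 0 0 0 0", fingers=255, newtons=80)

```text
time: 2.53
tcp_pos: [0.5281, 0.1793, 0.1146]
ee_rot: [3.137, -0.001, 1.738]
force: [-0.5, 0.8, 5.8]
opening: 0.283
```

Run:
```python
from h import *
s=arm.get_state();print(s['time'],s['tcp_pos'],s['ee_rot'],s['force'],s['moment'],s['opening'])
cv2.imwrite("pics/w2.png",cv2.convertScaleAbs(arm.read_camera('wrist')[:,:,::-1],alpha=1.8))
```

```text
2.5333 [0.52806352 0.17930677 0.11457609] [ 3.13740795e+00 -1.09153352e-03  1.73771367e+00] [-0.45863248  0.8400189   5.84638929] [0.11993398 0.06813982 0.02155878] 0.2831911095005541
```

View pics/w2.png

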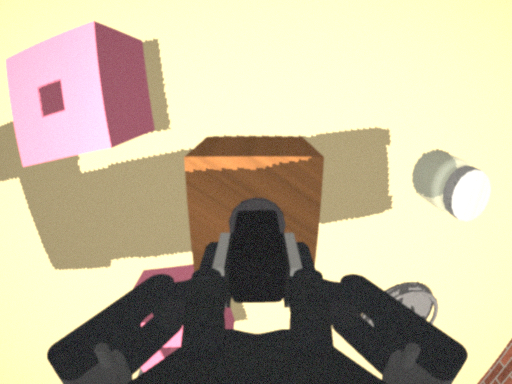

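```bash
python3 -c "
from plan import *
plan(.448,-.255,.225,1.682,start=[.528,.179,.225,1.738])"
```

```text
-3.46 -1.26 -0.00 0.005; -3.46 -1.24 -0.00 0.004; -3.46 -1.23 -0.00 0.005; -3.48 -1.21 -0.00 0.005; -3.47 -1.19 -0.00 0.004; -3.49 -1.18 -0.00 0.005; -3.49 -1.17 -0.00 0.005; -3.49 -1.14 -0.00 0.004
-3.50 -1.13 -0.00 0.005; -3.51 -1.11 -0.00 0.005; -3.51 -1.10 -0.00 0.004; -3.51 -1.08 -0.00 0.005
end [ 0.448 -0.255  0.225] 1.682
```

>>> move_arm(increments="0 0 -1.5 0; 0 0 -2.5 0; 0 0 -2.5 0; 0 0 -2.5 0; 0 0 -2 0; 0 0 0 0")

```text
time: 3.08
tcp_pos: [0.5289, 0.1793, 0.2273]
ee_rot: [3.133, -0.001, 1.738]
force: [1.3, 0.7, -1.5]
opening: 0.291
```

>>> move_arm(increments="-2 -0.75 0 0.005; -3.46 -1.24 0 0.004; -3.46 -1.23 0 0.005; -3.48 -1.21 0 0.005; -3.47 -1.19 0 0.004; -3.49 -1.18 0 0.005; -3.49 -1.17 0 0.005; -3.49 -1.14 0 0.004")

```text
time: 3.75
tcp_pos: [0.4743, -0.0969, 0.2212]
ee_rot: [-3.14, -0.001, 1.701]
force: [0.4, -0.4, -2.7]
opening: 0.292
```

>>> move_arm(increments="-3.5 -1.13 0 0.005; -3.51 -1.11 0 0.005; -3.51 -1.1 0 0.004; -3.51 -1.08 0 0.005; -1.46 -0.55 0 0; 0 0 0 0; 0 0 0 0; 0 0 0 0")

```text
time: 4.42
tcp_pos: [0.4447, -0.2544, 0.2215]
ee_rot: [-3.14, -0.002, 1.682]
force: [-0.9, 0.5, -1.7]
opening: 0.295
```

Run:
```python
from h import *
s=arm.get_state();print(s['time'],s['tcp_pos'],s['ee_rot'],s['force'],s['opening'],s['joint_velocities'])
for n in ['wrist','scene','top']: cv2.imwrite(f"pics/{n}3.png",arm.read_camera(n)[:,:,::-1])
a=cv2.imread('pics/wrist3.png');cv2.imwrite('pics/w3.png',cv2.convertScaleAbs(a,alpha=1.5))
s=cv2.imread('pics/scene3.png');cv2.imwrite('pics/s3.png',cv2.resize(s[100:300,60:280],None,fx=3,fy=3,interpolation=cv2.INTER_CUBIC))
```

```text
4.4167 [ 0.44473483 -0.2543963   0.22152634] [-3.14026003e+00 -1.63448726e-03  1.68181953e+00] [-0.88998114  0.53287168 -1.65353917] 0.2946013333896919 [ 0.02140449 -0.00912683  0.00395724  0.00191986 -0.00285643 -0.00051295]
```

View pics/w3.png

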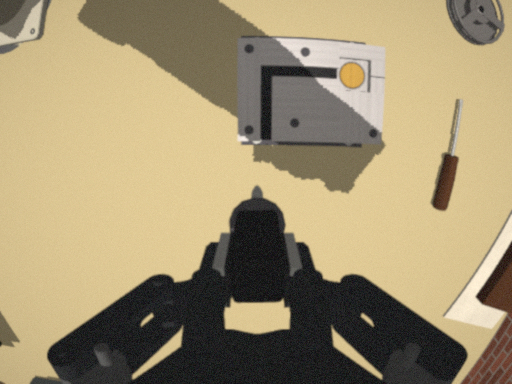

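View pics/s3.png

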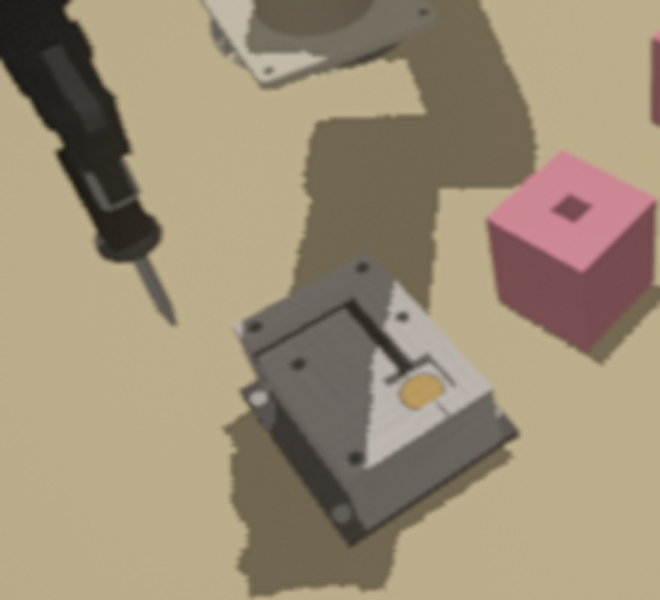

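Run:
```python
from h import *
t=cv2.imread('pics/wrist3.png')
cv2.imwrite('pics/f.png',cv2.convertScaleAbs(cv2.resize(t[25:155,225:395],None,fx=4,fy=4,interpolation=cv2.INTER_CUBIC),alpha=1.6))
cv2.imwrite('pics/g.png',cv2.convertScaleAbs(cv2.resize(t[170:230,225:295],None,fx=8,fy=8,interpolation=cv2.INTER_CUBIC),alpha=1.6))
```

```text
(no output)
```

View pics/f.png

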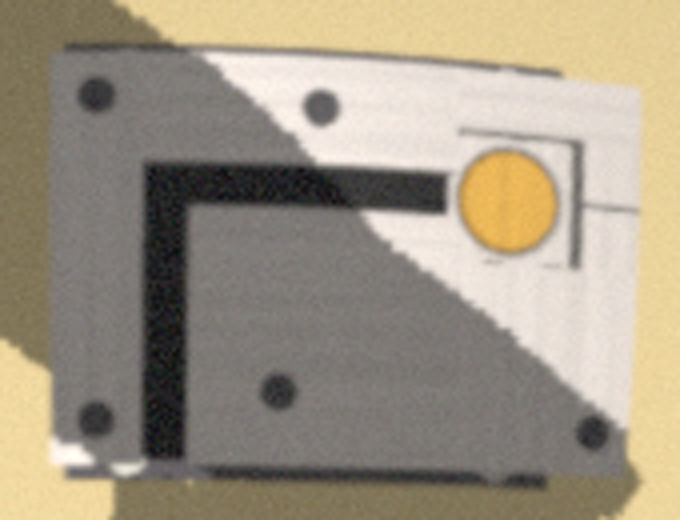

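View pics/g.png

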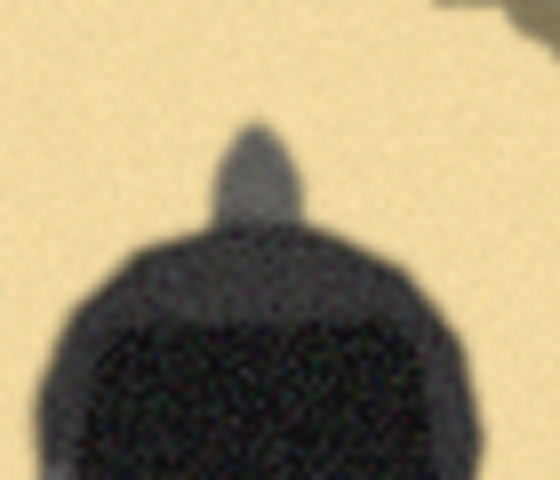

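```bash
python3 - <<'E'
from m import *
np.set_printoptions(precision=4,suppress=True)
s={'tcp_pos':np.array([ 0.44473483,-0.2543963,0.22152634]),'ee_rot':np.array([-3.14026003,-1.63448726e-03,1.68181953])}
C=cam('wrist',s)
un=lambda p,f=4,o=(225,25):(np.array(p)+.5)/f-.5+np.array(o)
f=lambda p,z:onz('wrist',un(p),z,C)
L=np.array([[-80,55],[80,55],[80,-55],[-80,-55]])/1e3
Q=np.array([f(p,.072)[:2] for p in [(50,55),(640,88),(628,475),(50,464)]]);th,t,r=rigid(L,Q);print('block',th,t,r*1e3)
# finer: local features
LF=np.array([[-56,26],[-44,14],[27,26],[27,14],[63,38],[63,2]])/1e3
QF=np.array([f(p,.072)[:2] for p in [(145,163),(187,205),(447,172),(447,213),(582,142),(580,268)]])
th2,t2,r2=rigid(LF,QF);print('feat',th2,t2,r2*1e3)
print('bush',f((508,202),.062), 'from feat', t2+np.array([[np.cos(th2),-np.sin(th2)],[np.sin(th2),np.cos(th2)]])@[.045,.02])
for z in (.119,.1215): 
  p=onz('wrist',un((257,128),8,(225,170)),z,C); Rt=rot(s['ee_rot']); print('tip',p,Rt.T@(p-s['tcp_pos']))
z=.2215+.019-.036-.0036
for q in((40,430),(482,430)): p=onz('wrist',un(q,8,(225,170)),z,C);print('collar',p,Rt.T@(p-s['tcp_pos']))
for n in('top','scene'):
  print(n,[proj(n,p) for p in ([.445,-.254,.12],)])
E
python3 - <<'E'
import cv2
t=cv2.imread('pics/top3.png');cv2.imwrite('pics/t3.png',cv2.resize(t[150:290,280:430],None,fx=4,fy=4,interpolation=cv2.INTER_CUBIC))
s=cv2.imread('pics/scene3.png');cv2.imwrite('pics/s4.png',cv2.resize(s[160:220,80:140],None,fx=8,fy=8,interpolation=cv2.INTER_CUBIC))
E
```

```text
block 0.11373003952339442 [ 0.4942 -0.1622] [[ 0.6142 -0.7007]
 [-0.495  -0.6508]
 [ 0.3417  0.6091]
 [-0.4609  0.7424]]
feat 0.11575985026321019 [ 0.493  -0.1626] [[ 2.0868 -0.3153]
 [ 0.7186  0.4916]
 [-1.7999 -0.4469]
 [-1.7929  0.5057]
 [ 0.4235 -0.6965]
 [ 0.3638  0.4615]]
bush [ 0.5358 -0.1379  0.062 ] from feat [ 0.5354 -0.1376]
tip [ 0.445  -0.2577  0.119 ] [-0.0035  0.0001  0.1025]
tip [ 0.445  -0.2569  0.1215] [-0.0027  0.0001  0.1   ]
collar [ 0.4271 -0.2607  0.2009] [-0.0043 -0.0182  0.0206]
collar [ 0.4643 -0.2565  0.2009] [-0.0043  0.0192  0.0206]
top [array([383.8203, 237.7651])]
scene [array([118.8199, 207.2719])]
```

View pics/t3.png

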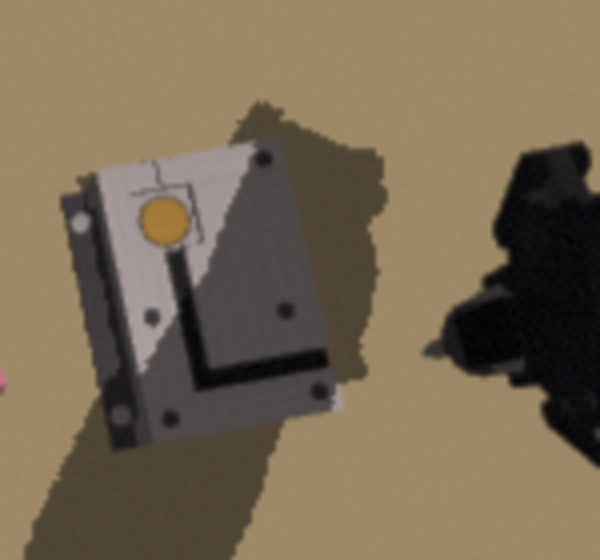

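View pics/s4.png

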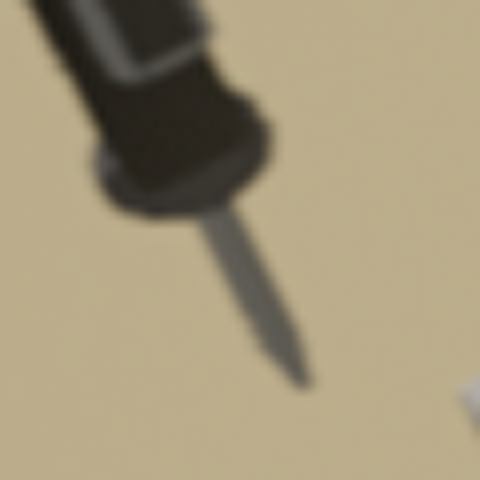

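Run:
```python
from m import *
np.set_printoptions(precision=4,suppress=True)
s={'tcp_pos':np.array([ 0.44473483,-0.2543963,0.22152634]),'ee_rot':np.array([-3.14026003,-1.63448726e-03,1.68181953])}
C=cam('wrist',s);print(C[1])
un=lambda p,f=4,o=(225,25):(np.array(p)+.5)/f-.5+np.array(o)
f=lambda p,z:onz('wrist',un(p),z,C)
LF=np.array([[-56,26],[-44,14],[27,26],[27,14],[63,38],[63,2],[45,20],[-56,-55],[-44,-55]])/1e3
QF=np.array([f(p,z)[:2] for p,z in [((145,163),.062),((187,205),.062),((447,172),.062),((447,213),.062),((582,142),.072),((580,268),.072),((508,202),.062),((142,458),.062),((184,458),.062)]])
th2,t2,r2=rigid(LF,QF);print('feat',th2,t2,r2*1e3)
```

```text
[ 0.4364 -0.1746  0.3836]
feat 0.10951979653996616 [ 0.4938 -0.1619] [[ 1.1726 -0.383 ]
 [ 0.2534  0.1947]
 [-0.2516  0.3035]
 [-0.1255  0.9126]
 [-0.6511 -1.0309]
 [-0.4876  0.1524]
 [-0.5017 -0.759 ]
 [ 0.5768  0.3032]
 [ 0.0146  0.3066]]
```

Run:
```python
from m import *
np.set_printoptions(precision=4,suppress=True)
tcp=np.array([ 0.44473483,-0.2543963,0.22152634]);yaw=1.682
pt=(np.array([425,352])+.5)/4-.5+[280,150]; ps=(np.array([306,386])+.5)/8-.5+[80,160]
X=np.array([np.cos(yaw),np.sin(yaw)]);Y=np.array([np.sin(yaw),-np.cos(yaw)])
for n,p,b in(('top',pt,(.4928,-.1609)),('scene',ps,(.4967,-.1599))):
    for z in(.12,.122):
        q=onz(n,p,z);d=q[:2]-tcp[:2];e=d-(np.array(b)-[.4938,-.1619]);print(n,z,q,'tool off raw',d@X,d@Y,'corr',e@X,e@Y)
print(tri(ray('top',pt),ray('scene',ps)))
```

```text
top 0.12 [ 0.445  -0.2584  0.12  ] tool off raw -0.004027430254822041 -0.00019748721154290547 corr -0.005132228114920657 0.0006853614098648208
top 0.122 [ 0.4449 -0.2577  0.122 ] tool off raw -0.003341546970080349 -0.0002434745501168026 corr -0.004446344830178965 0.0006393740712909236
scene 0.12 [ 0.4452 -0.2561  0.12  ] tool off raw -0.0017063642600510611 0.000304300387976437 corr -0.003372184345455618 -0.0027997362488986046
scene 0.122 [ 0.4472 -0.256   0.122 ] tool off raw -0.0018938932645696767 0.002225614369724249 corr -0.0035597133499742336 -0.0008784222671507929
[ 0.4452 -0.2571  0.1207]
```

```bash
cat > b.py <<'E'
from plan import *
T=np.array([.4938,-.1619]);TH=.111
def tcp_for(bx,by,tipz,off=(-.0042,0.),yaw=1.682):
    c,s=np.cos(TH),np.sin(TH);p=T+np.array([[c,-s],[s,c]])@(np.array([bx,by])/1e3)
    X=np.array([np.cos(yaw),np.sin(yaw)]);Y=np.array([np.sin(yaw),-np.cos(yaw)])
    q=p-off[0]*X-off[1]*Y;return [q[0],q[1],tipz+.1006]
E
python3 -c "
from b import *
t=tcp_for(-50,-55,.082);print(t);plan(*t,1.682,n=3)"
```

```text
[np.float64(0.4497340865673597), np.float64(-0.21792607273114115), 0.18259999999999998]
1.18 0.28 1.32 0.001; 1.17 0.28 1.32 0.000; 1.18 0.27 1.33 0.001
end [ 0.4497 -0.2179  0.1826] 1.682
```

>>> move_arm(increments="1.18 0.28 1 0; 1.17 0.28 1.4 0; 1.18 0.27 1.4 0; 0 0 0 0; 0 0 0 0; 0 0 0 0; 0 0 0 0")

```text
time: 5.15
tcp_pos: [0.4504, -0.2197, 0.1856]
ee_rot: [3.14, 0.001, 1.682]
force: [0.2, -0.5, -2.9]
opening: 0.289
```

Run:
```python
from h import *
s=arm.get_state();print(s['time'],s['tcp_pos'],s['ee_rot'],s['force'])
a=arm.read_camera('wrist')[:,:,::-1];cv2.imwrite('pics/wrist4.png',a)
cv2.imwrite('pics/w4.png',cv2.convertScaleAbs(cv2.resize(a[60:240,190:390],None,fx=3,fy=3,interpolation=cv2.INTER_CUBIC),alpha=1.8))
a=arm.read_camera('scene')[:,:,::-1];cv2.imwrite('pics/scene4.png',a)
cv2.imwrite('pics/s5.png',cv2.convertScaleAbs(cv2.resize(a[160:260,110:230],None,fx=5,fy=5,interpolation=cv2.INTER_CUBIC),alpha=1.5))
```

```text
5.15 [ 0.4503822  -0.21966406  0.18560385] [3.13982324e+00 1.44210221e-03 1.68198949e+00] [ 0.15148481 -0.46688836 -2.92597887]
```

View pics/w4.png

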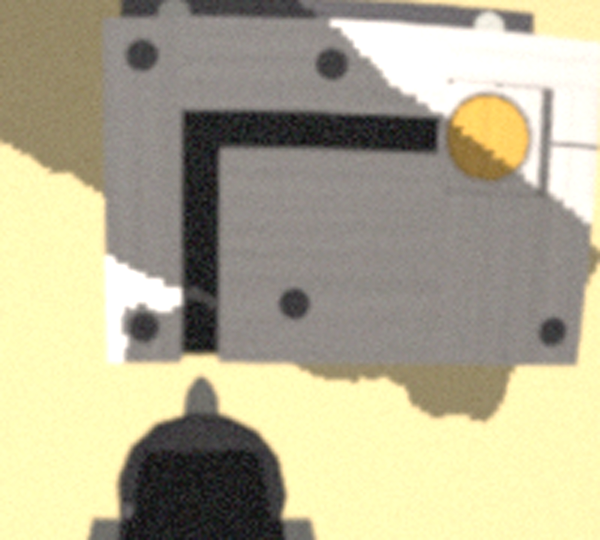

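View pics/s5.png

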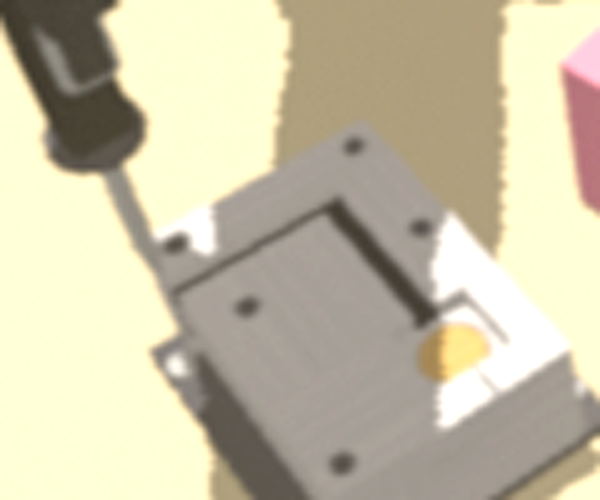

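Run:
```python
from b import *
np.set_printoptions(precision=4,suppress=True)
s=arm.get_state();print(s['tcp_pos'],s['ee_rot'],s['time'])
s={'tcp_pos':np.array([0.4503822,-0.21966406,0.18560385]),'ee_rot':np.array([3.13982324,1.44210221e-03,1.68198949])}
C=cam('wrist',s)
un=lambda p:(np.array(p)+.5)/3-.5+np.array([190,60])
c,sn=np.cos(TH),np.sin(TH);M=np.array([[c,-sn],[sn,c]])
def blk(p,z): return M.T@(onz('wrist',un(p),z,C)[:2]-T)*1e3
print('tip apex',blk((201,378),.085))
print('rod left/right at 410', blk((185,410),.1),blk((218,410),.1))
print('groove end L/R',blk((182,352),.062),blk((217,352),.062),'corner out',blk((183,112),.062),'in',blk((218,147),.062),'end',blk((437,117),.062),blk((437,152),.062),'bush',blk((488,137),.062))
print('corners',blk((103,18),.072),blk((107,362),.072),blk((578,363),.072))
plan(*tcp_for(-50,-55,.066),1.682,n=3)
```

```text
[ 0.4501 -0.2198  0.1854] [3.14   0.0011 1.6813] 5.25
tip apex [-49.3106 -55.7127]
rod left/right at 410 [-54.0338 -60.8274] [-44.3048 -60.8235]
groove end L/R [-55.6236 -53.9693] [-43.97   -53.9644] corner out [-55.0206  25.0061] in [-43.9608  13.7971] end [26.7288 25.4955] [27.1344 14.0252] bush [44.4688 19.9061]
corners [-79.0235  54.6445] [-79.7143 -54.429 ] [ 80.0271 -54.1708]
0.06 -0.01 0.63 -0.000; 0.07 -0.00 0.62 -0.000; 0.06 -0.01 0.63 -0.001
end [ 0.4497 -0.2179  0.1666] 1.682
```

>>> move_arm(increments="0.25 -0.04 0.4 0; 0 0 0.5 0; 0 0 0.5 0; 0 0 0.45 0; 0 0 0 0; 0 0 0 0; 0 0 0 0")

```text
time: 5.83
tcp_pos: [0.4489, -0.2167, 0.1659]
ee_rot: [-3.141, -0.0, 1.682]
force: [0.1, -0.2, -1.7]
opening: 0.291
```

Run:
```python
from b import *
s=arm.get_state();print(s['time'],s['tcp_pos'],s['ee_rot'],s['force'])
a=arm.read_camera('wrist')[:,:,::-1];cv2.imwrite('pics/wrist5.png',a)
cv2.imwrite('pics/w5.png',cv2.convertScaleAbs(cv2.resize(a[60:240,190:390],None,fx=3,fy=3,interpolation=cv2.INTER_CUBIC),alpha=1.8))
a=arm.read_camera('scene')[:,:,::-1]
cv2.imwrite('pics/s6.png',cv2.convertScaleAbs(cv2.resize(a[160:260,110:230],None,fx=5,fy=5,interpolation=cv2.INTER_CUBIC),alpha=1.5))
print(tcp_for(-50,-55,.066,(-.0045,0)),tcp_for(-50,20,.066,(-.0045,0)))
```

```text
5.8333 [ 0.44888802 -0.21673076  0.16594515] [-3.14146075e+00 -4.90426538e-05  1.68175481e+00] [ 0.1098226  -0.15714989 -1.71816713]
[np.float64(0.44970079418155606), np.float64(-0.2176279257589152), 0.1666] [np.float64(0.44139287904053154), np.float64(-0.14308948905670407), 0.1666]
```

View pics/w5.png

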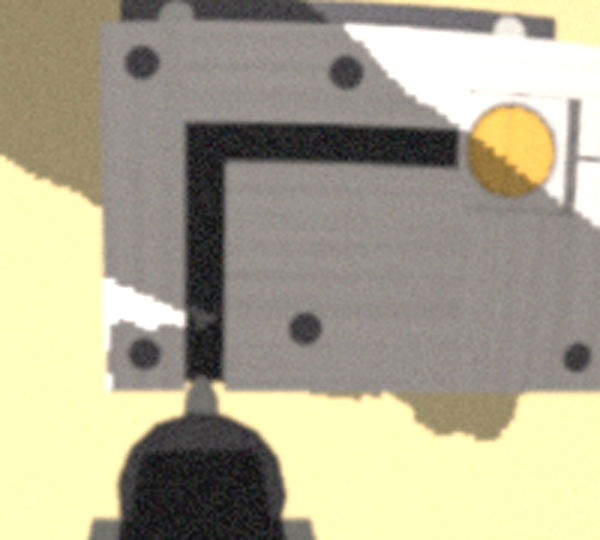

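View pics/s6.png

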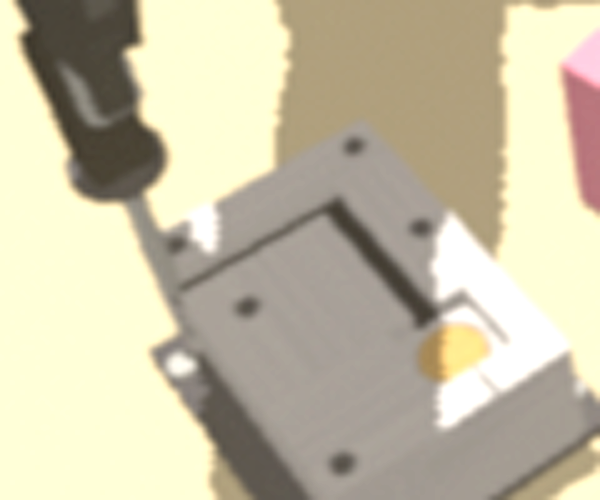

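```bash
python3 - <<'E'
from b import *
c,s=np.cos(.109),np.sin(.109);M=np.array([[c,-s],[s,c]])
for by in(-55,-58,-61):
  for z in (.060,.063,.066):
    p=np.array([.4967,-.1599])+M@(np.array([-50,by])/1e3)
    print(by,z,(proj('scene',[*p,z])-[110,160]+.5)*5-.5)
E
python3 - <<'E'
import cv2
a=cv2.imread('pics/s6.png');cv2.imwrite('pics/s7.png',cv2.resize(a[180:380,100:260],None,fx=3,fy=3,interpolation=cv2.INTER_CUBIC))
E
```

```text
-55 0.06 [178.66702344 305.89107816]
-55 0.063 [176.75389127 301.56101159]
-55 0.066 [174.82888496 297.20406982]
-58 0.06 [172.09953513 309.63559818]
-58 0.063 [170.16295164 305.31011764]
-58 0.066 [168.21432892 300.95774672]
-61 0.06 [165.51079184 313.39223695]
-61 0.063 [163.55061492 309.07139494]
-61 0.066 [161.57823226 304.72364764]
```

View pics/s7.png

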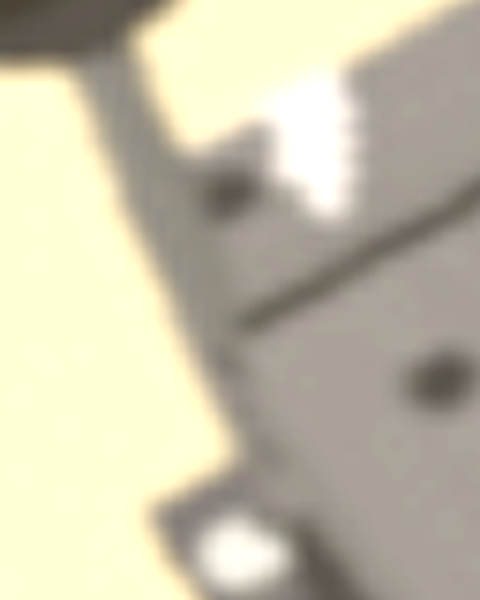

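>>> move_arm(increments="0.1 0.04 0 0; 0.2 0.04 0 0; 0.21 0 0 0; 0.21 0 0 0; 0.21 0 0 0; 0.21 0 0 0; 0.21 0 0 0; 0.21 0 0 0")

```text
time: 6.6
tcp_pos: [0.4479, -0.2008, 0.166]
ee_rot: [3.142, 0.0, 1.682]
force: [0.3, 0.0, -1.8]
opening: 0.29
```

```bash
cat > st.py <<'E'
from b import *
s=arm.get_state();c,sn=np.cos(TH),np.sin(TH);M=np.array([[c,-sn],[sn,c]])
X=rot(s['ee_rot'])[:2,0]
tip=M.T@(s['tcp_pos'][:2]-.0045*X-T)*1e3
print(s['time'],'tip blk mm',np.round(tip,1),'z',round((s['tcp_pos'][2]-.1006)*1e3,1),'F',np.round(s['force'],1),s['ee_rot'][2])
E
python3 st.py
```

```text
6.6 tip blk mm [-49.9 -38.1] z 65.4 F [ 0.3  0.  -1.8] 1.6818786255283569
```

>>> move_arm(increments="0.21 0 0 0; 0.21 0 0 0; 0.21 0 0 0; 0.21 0 0 0; 0.21 0 0 0; 0.21 0 0 0; 0.21 0 0 0; 0.21 0 0 0")

```text
time: 7.27
tcp_pos: [0.4461, -0.1842, 0.166]
ee_rot: [3.142, 0.0, 1.682]
force: [-0.1, 0.2, -2.0]
opening: 0.289
```

>>> move_arm(increments="0.21 0 0 0; 0.21 0 0 0; 0.21 0 0 0; 0.21 0 0 0; 0.21 0 0 0; 0.21 0 0 0; 0.21 0 0 0; 0.21 0 0 0")

```text
time: 7.93
tcp_pos: [0.4442, -0.1675, 0.166]
ee_rot: [3.142, 0.0, 1.682]
force: [-0.2, 0.0, -2.1]
opening: 0.29
```

```bash
python3 st.py
python3 - <<'E'
from h import *
a=arm.read_camera('wrist')[:,:,::-1];cv2.imwrite('pics/wrist6.png',a)
cv2.imwrite('pics/w6.png',cv2.convertScaleAbs(cv2.resize(a[80:260,190:390],None,fx=3,fy=3,interpolation=cv2.INTER_CUBIC),alpha=1.8))
E
```

```text
7.9333 tip blk mm [-49.9  -4.6] z 65.4 F [-0.2  0.  -2.1] 1.6818321330637018
```

View pics/w6.png

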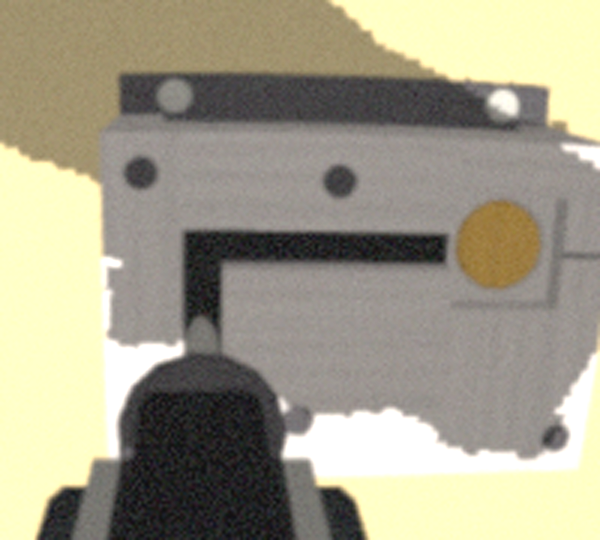

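Run:
```python
from b import *
s=arm.get_state();C=cam('wrist',s)
un=lambda p:(np.array(p)+.5)/3-.5+np.array([190,80])
c,sn=np.cos(TH),np.sin(TH);M=np.array([[c,-sn],[sn,c]])
blk=lambda p,z: np.round(M.T@(onz('wrist',un(p),z,C)[:2]-T)*1e3,1)
print('apex',blk((202,316),.0655),'arm edges near',blk((240,232),.062),blk((240,262),.062),'z72',blk((240,262),.072),'far',blk((440,234),.062),blk((440,263),.062),'bush',blk((498,244),.062),'recess right bottom',blk((555,304),.072),'corners',blk((103,128),.072),blk((107,470),.072),blk((578,468),.072))
```

```text
apex [-49.6  -2. ] arm edges near [-38.1  23.8] [-38.   14.3] z72 [-38.4  16.8] far [24.5 23.9] [25.2 14.6] bush [44.1 21.1] recess right bottom [62.   4.4] corners [-78.1  56.7] [-80.3 -52.1] [ 79.6 -54.2]
```

>>> move_arm(increments="0.21 0 0 0; 0.21 0 0 0; 0.21 0 0 0; 0.21 0 0 0; 0.21 0 0 0; 0.21 0 0 0; 0.21 0 0 0; 0.21 0 0 0")

```text
time: 8.65
tcp_pos: [0.4423, -0.1508, 0.166]
ee_rot: [3.142, -0.0, 1.682]
force: [-0.5, 0.1, -1.7]
opening: 0.291
```

```bash
python3 st.py
```

```text
8.65 tip blk mm [-49.9  12.2] z 65.4 F [-0.5  0.1 -1.7] 1.6818222468767803
```

>>> move_arm(increments="0.21 0 0 0; 0.21 0 0 0; 0.21 0 0 0; 0.12 0 0 0; 0 0 0 0; 0 0 0 0")

```text
time: 9.15
tcp_pos: [0.4415, -0.1435, 0.166]
ee_rot: [3.142, 0.0, 1.682]
force: [0.1, 0.2, -2.8]
opening: 0.291
```

```bash
python3 st.py
python3 - <<'E'
from h import *
a=arm.read_camera('wrist')[:,:,::-1];cv2.imwrite('pics/wrist7.png',a)
cv2.imwrite('pics/w7.png',cv2.convertScaleAbs(cv2.resize(a[120:260,190:390],None,fx=4,fy=4,interpolation=cv2.INTER_CUBIC),alpha=1.8))
E
```

```text
9.15 tip blk mm [-49.9  19.6] z 65.4 F [ 0.1  0.2 -2.8] 1.6819219904719034
```

View pics/w7.png

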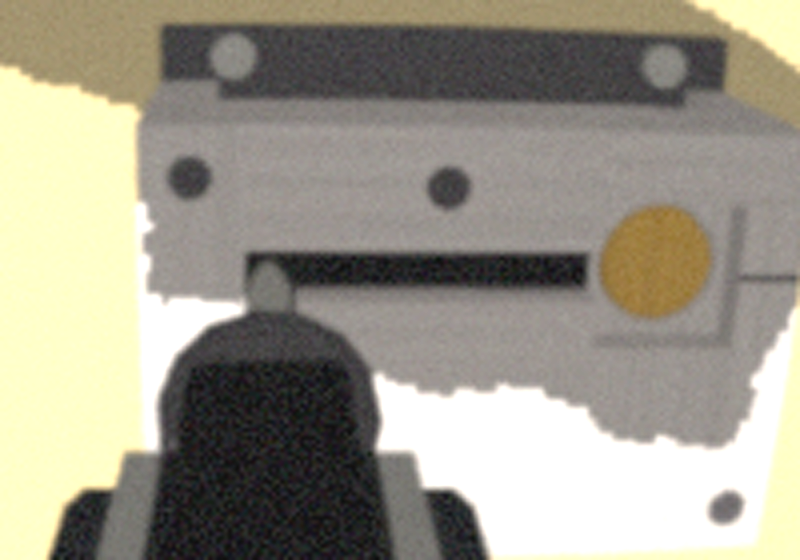

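>>> move_arm(increments="0.02 0.12 0 0; 0.02 0.21 0 0; 0 0.21 0 0; 0 0.21 0 0; 0 0.21 0 0; 0 0.21 0 0; 0 0.21 0 0; 0 0.21 0 0")

```text
time: 9.87
tcp_pos: [0.4575, -0.1414, 0.166]
ee_rot: [-3.142, 0.0, 1.682]
force: [0.6, -0.5, -1.7]
opening: 0.289
```

```bash
python3 st.py
```

```text
9.8667 tip blk mm [-33.8  19.9] z 65.4 F [ 0.6 -0.5 -1.7] 1.6818350524351755
```

>>> move_arm(increments="0 0.21 0 0; 0 0.21 0 0; 0 0.21 0 0; 0 0.21 0 0; 0 0.21 0 0; 0 0.21 0 0; 0 0.21 0 0; 0 0.21 0 0")

```text
time: 10.53
tcp_pos: [0.4742, -0.1395, 0.166]
ee_rot: [-3.142, -0.0, 1.682]
force: [0.2, 0.3, -2.2]
opening: 0.292
```

```bash
python3 st.py
python3 - <<'E'
from h import *
a=arm.read_camera('wrist')[:,:,::-1];cv2.imwrite('pics/wrist8.png',a)
cv2.imwrite('pics/w8.png',cv2.convertScaleAbs(cv2.resize(a[120:260,170:370],None,fx=4,fy=4,interpolation=cv2.INTER_CUBIC),alpha=1.8))
E
```

```text
10.5333 tip blk mm [-17.   19.9] z 65.4 F [ 0.2  0.3 -2.2] 1.6818313052415745
```

View pics/w8.png

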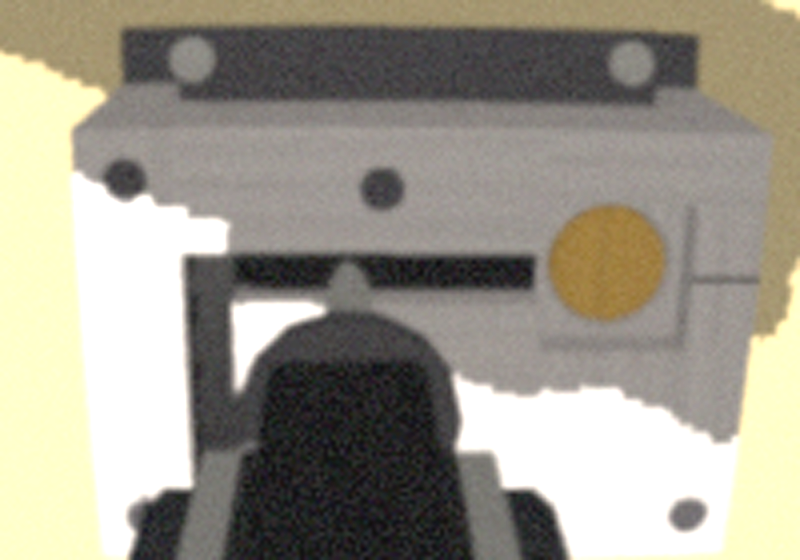

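>>> move_arm(increments="0 0.21 0 0; 0 0.21 0 0; 0 0.21 0 0; 0 0.21 0 0; 0 0.21 0 0; 0 0.21 0 0; 0 0.21 0 0; 0 0.21 0 0")

```text
time: 11.25
tcp_pos: [0.4909, -0.1376, 0.166]
ee_rot: [-3.142, -0.0, 1.682]
force: [0.5, -0.2, -1.5]
opening: 0.29
```

>>> move_arm(increments="0 0.21 0 0; 0 0.21 0 0; 0 0.21 0 0; 0 0.21 0 0; 0 0.21 0 0; 0 0.21 0 0; 0 0.21 0 0; 0 0.21 0 0")

```text
time: 11.92
tcp_pos: [0.5076, -0.1358, 0.166]
ee_rot: [3.142, 0.0, 1.682]
force: [-0.6, 1.0, -1.4]
opening: 0.289
```

>>> move_arm(increments="0 0.21 0 0; 0 0.21 0 0; 0 0.21 0 0; 0 0.21 0 0; 0 0.21 0 0; 0 0.21 0 0; 0 0.21 0 0; 0 0.21 0 0")

```text
time: 12.58
tcp_pos: [0.5243, -0.1339, 0.166]
ee_rot: [-3.142, -0.0, 1.682]
force: [-0.6, -0.2, -2.2]
opening: 0.291
```

>>> move_arm(increments="0 0.21 0 0; 0 0.21 0 0; 0 0.21 0 0; 0 0.21 0 0; 0 0.21 0 0; 0 0.1 0 0; 0 0 0 0; 0 0 0 0")

```text
time: 13.25
tcp_pos: [0.5355, -0.1326, 0.166]
ee_rot: [-3.141, -0.0, 1.682]
force: [0.1, 0.8, -2.2]
opening: 0.289
```

```bash
python3 st.py
python3 - <<'E'
from h import *
a=arm.read_camera('wrist')[:,:,::-1];cv2.imwrite('pics/wrist9.png',a)
cv2.imwrite('pics/w9.png',cv2.convertScaleAbs(cv2.resize(a[120:260,170:370],None,fx=4,fy=4,interpolation=cv2.INTER_CUBIC),alpha=1.8))
E
```

```text
13.25 tip blk mm [44.7 20. ] z 65.4 F [ 0.1  0.8 -2.2] 1.6819394917622348
```

View pics/w9.png

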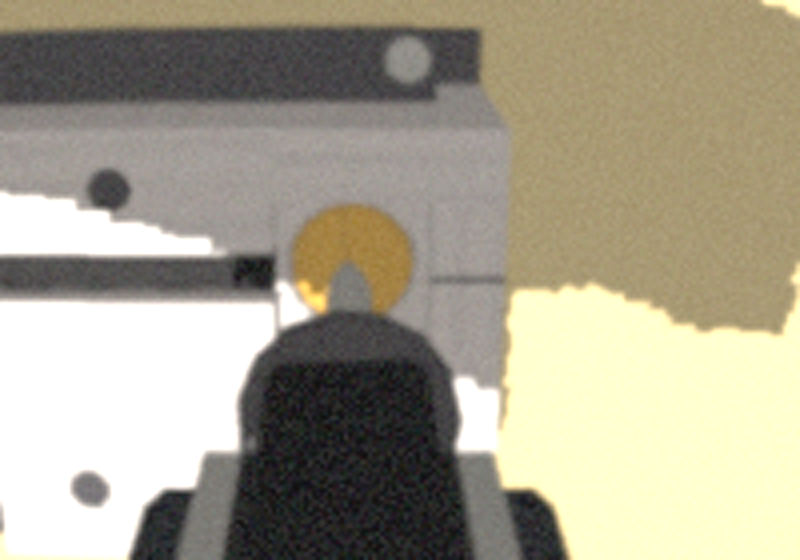

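>>> move_arm(increments="0 0 0.2 0; 0 0 0.3 0; 0 0 0.3 0; 0 0 0.3 0; 0 0 0.3 0; 0 0 0.3 0; 0 0 0.3 0; 0 0 0.3 0")

```text
time: 13.97
tcp_pos: [0.5358, -0.1328, 0.143]
ee_rot: [3.141, 0.0, 1.682]
force: [0.1, -0.4, 4.6]
opening: 0.293
```

>>> move_arm(increments="0 0 0.3 0; 0 0 0.3 0; 0 0 0.2 0; 0 0 0 0; 0 0 0 0")

```text
time: 14.38
tcp_pos: [0.5356, -0.1327, 0.1345]
ee_rot: [-3.141, -0.0, 1.682]
force: [1.7, -0.1, -0.1]
opening: 0.292
```

```bash
python3 st.py
```

```text
14.3833 tip blk mm [44.7 19.9] z 33.9 F [ 1.7 -0.1 -0.1] 1.6817929944554189
```

>>> move_arm(increments="0 0 0.1 0; 0 0 0.08 0; 0 0 0 0")

```text
time: 14.63
tcp_pos: [0.5357, -0.1327, 0.1333]
ee_rot: [3.141, 0.0, 1.682]
force: [0.7, -0.2, 2.6]
opening: 0.289
```

```bash
python3 st.py;python3 - <<'E'
from h import *
a=arm.read_camera('scene')[:,:,::-1];cv2.imwrite('pics/s10.png',cv2.convertScaleAbs(cv2.resize(a[160:290,110:250],None,fx=4,fy=4,interpolation=cv2.INTER_CUBIC),alpha=1.6))
E
```

```text
14.6333 tip blk mm [44.8 19.9] z 32.7 F [ 0.7 -0.2  2.6] 1.681775220395434
```

View pics/s10.png

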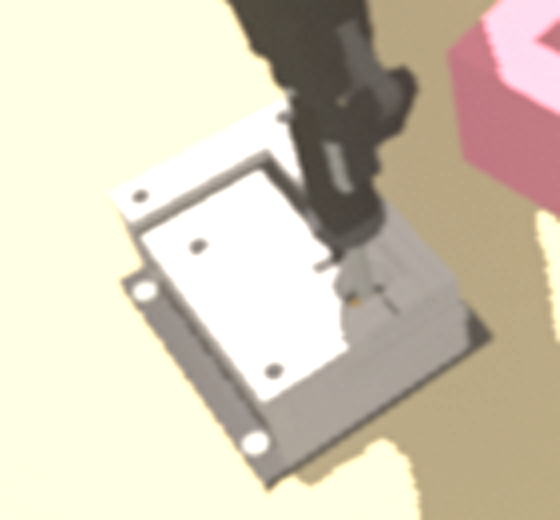

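>>> move_arm(increments="0 0 -0.5 0; 0 0 -1.5 0; 0 0 -2 0; 0 0 -2 0; 0 0 -2 0; 0 0 -1.9 0; 0 0 0 0")

```text
time: 15.27
tcp_pos: [0.5368, -0.133, 0.2358]
ee_rot: [3.137, 0.002, 1.682]
force: [0.5, -1.2, -0.0]
opening: 0.294
```

```bash
python3 st.py;python3 - <<'E'
from plan import *
a=arm.read_camera('wrist')[:,:,::-1];cv2.imwrite('pics/w11.png',cv2.convertScaleAbs(cv2.resize(a[120:260,170:370],None,fx=4,fy=4,interpolation=cv2.INTER_CUBIC),alpha=1.8))
plan(.5251,.1814,.232,1.734,n=10)
E
```

```text
15.2667 tip blk mm [46.  19.5] z 135.2 F [ 0.5 -1.2 -0. ] 1.681787285139602
3.14 0.24 0.02 -0.005; 3.13 0.25 0.01 -0.005; 3.13 0.27 0.02 -0.006; 3.13 0.29 0.01 -0.005; 3.13 0.30 0.02 -0.005; 3.13 0.32 0.01 -0.005; 3.13 0.34 0.02 -0.006; 3.12 0.35 0.01 -0.005
3.12 0.37 0.02 -0.005; 3.13 0.39 0.01 -0.005
end [0.5251 0.1815 0.232 ] 1.734
```

View pics/w11.png

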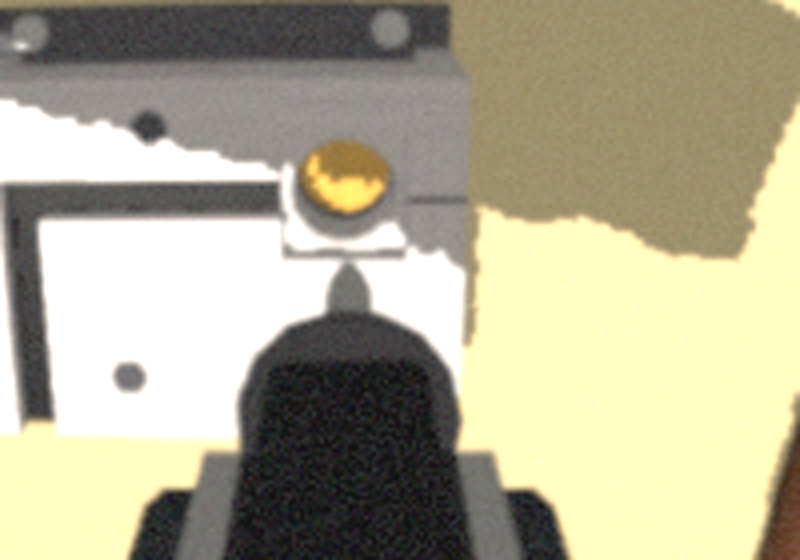

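>>> move_arm(increments="2.14 0.24 0 -0.005; 3.13 0.25 0 -0.005; 3.13 0.27 0 -0.006; 3.13 0.29 0 -0.005; 3.13 0.3 0 -0.005; 3.13 0.32 0 -0.005; 3.13 0.34 0 -0.006; 2.12 0.35 0 -0.005")

```text
time: 15.98
tcp_pos: [0.5273, 0.1013, 0.2298]
ee_rot: [-3.137, -0.001, 1.726]
force: [0.4, -0.5, -1.9]
opening: 0.295
```

>>> move_arm(increments="1.12 0.37 0 -0.005; 0 0.39 0 -0.005; 0 0 0 0; 0 0 0 0; 0 0 0 0; 0 0 0 0")

```text
time: 16.48
tcp_pos: [0.5351, 0.1098, 0.2321]
ee_rot: [-3.141, 0.0, 1.732]
force: [0.9, -0.5, -0.6]
opening: 0.29
```

Run:
```python
from plan import *
s=arm.get_state();print(s['time'],s['tcp_pos'],s['ee_rot'],s['joint_velocities'])
a=arm.read_camera('wrist')[:,:,::-1];cv2.imwrite('pics/wrist12.png',a);cv2.imwrite('pics/w12.png',cv2.convertScaleAbs(cv2.resize(a[100:240,170:370],None,fx=4,fy=4,interpolation=cv2.INTER_CUBIC),alpha=1.8))
np.save('s12.npy',np.r_[s['tcp_pos'],s['ee_rot']])
```

```text
16.4833 [0.53506532 0.10975692 0.23206901] [-3.14121214e+00  2.64071800e-04  1.73167574e+00] [ 0.00339638 -0.00373211  0.00149075  0.00026977  0.00205895  0.00115192]
```

View pics/w12.png

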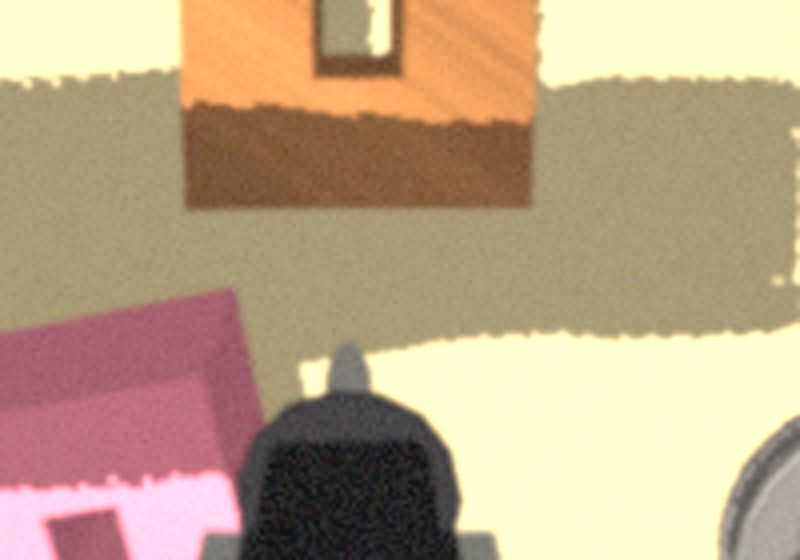

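Stand with its empty hole is ahead (hole around crop (358,35)). Measure it from the raw image.

Run:
```python
from h import *
t=cv2.imread('pics/wrist12.png');cv2.imwrite('pics/w13.png',cv2.convertScaleAbs(cv2.resize(t[60:160,205:315],None,fx=5,fy=5,interpolation=cv2.INTER_CUBIC),alpha=1.8))
```

```text
(no output)
```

View pics/w13.png

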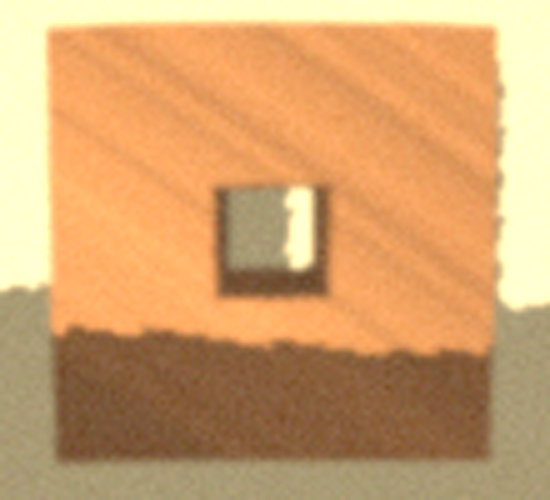

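Run:
```python
from m import *
from plan import plan
np.set_printoptions(precision=4,suppress=True)
a=np.load('s12.npy');s={'tcp_pos':a[:3],'ee_rot':a[3:]};C=cam('wrist',s)
f=lambda p,z:onz('wrist',(np.array(p)+.5)/5-.5+np.array([205,60]),z,C)
L=np.array([[-45,45],[45,45],[45,-45],[-45,-45]])/1e3
Q=np.array([f(p,.094)[:2] for p in [(48,28),(497,28),(490,460),(57,462)]]);print(rigid(L,Q))
Q=np.array([f(p,.094)[:2] for p in [(217,187),(328,187),(328,297),(217,297)]]);th,t,r=rigid(L*22/90,Q);print(th,t,r)
g=(np.array((348,344))+.5)/4-.5+[170,100]
p=onz('wrist',g,s['tcp_pos'][2]-.1006,C);print('tip apex',p,rot(s['ee_rot']).T@(p-s['tcp_pos']))
yaw=1.734;X=np.array([np.cos(yaw),np.sin(yaw)]);q=t+.0045*X;print(q);plan(q[0],q[1],.232,yaw,n=3)
```

```text
(np.float64(0.16504060505264226), array([0.5269, 0.1756]), array([[ 0.0005, -0.0004],
       [-0.0003, -0.0007],
       [-0.0004,  0.0006],
       [ 0.0002,  0.0005]]))
0.1627020537618961 [0.5267 0.1758] [[-0.      0.0001]
 [ 0.      0.0001]
 [ 0.0002 -0.0001]
 [-0.0001 -0.0002]]
tip apex [0.5355 0.1068 0.1315] [-0.0029  0.      0.1006]
[0.526  0.1802]
2.36 0.08 0.01 -0.001; 2.36 0.08 0.00 -0.000; 2.36 0.08 0.01 -0.001
end [0.526  0.1802 0.232 ] 1.734
```

>>> move_arm(increments="2 0.08 0 0; 2.6 0.08 0 0; 2 0.08 0 0; 0.5 0 0 0; 0 0 0 0; 0 0 0 0; 0 0 0 0; 0 0 0 0")

```text
time: 17.2
tcp_pos: [0.5261, 0.1804, 0.2323]
ee_rot: [3.142, 0.0, 1.732]
force: [0.3, -0.1, -1.8]
opening: 0.293
```

Run:
```python
from plan import *
s=arm.get_state();print(s['time'],s['tcp_pos'],s['ee_rot'])
plan(.526,.1804,.12,1.734,n=5)
a=arm.read_camera('wrist')[:,:,::-1];cv2.imwrite('pics/w14.png',cv2.convertScaleAbs(cv2.resize(a[110:250,170:370],None,fx=4,fy=4,interpolation=cv2.INTER_CUBIC),alpha=1.8))
```

```text
17.2 [0.5260809  0.18040504 0.23229073] [3.14153338e+00 3.46030902e-04 1.73221523e+00]
0.00 -0.00 2.25 -0.000; 0.00 -0.00 2.24 -0.001; 0.00 -0.00 2.25 -0.000; 0.00 -0.01 2.24 -0.000; 0.00 0.00 2.25 -0.001
end [0.526  0.1804 0.12  ] 1.734
```

View pics/w14.png

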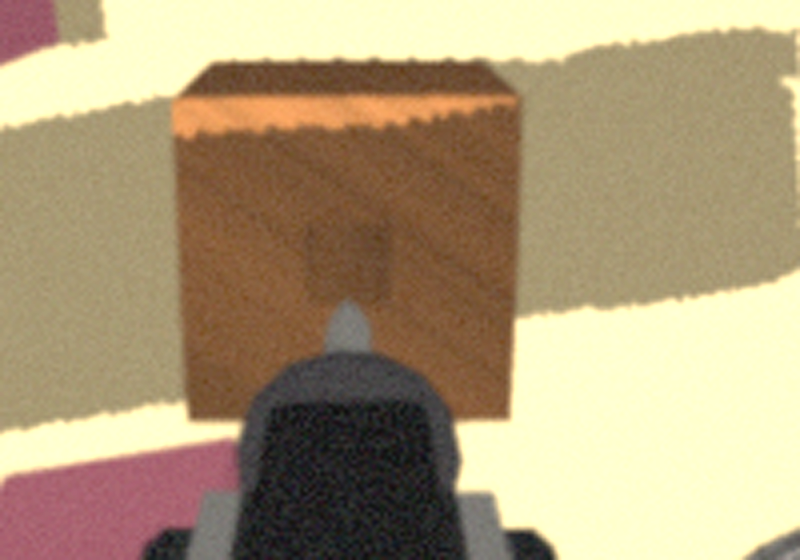

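>>> move_arm(increments="0 0 1 0; 0 0 1.2 0; 0 0 0.8 0; 0 0 0 0; 0 0 0 0; 0 0 0 0")

```text
time: 17.75
tcp_pos: [0.526, 0.1815, 0.2024]
ee_rot: [3.141, -0.0, 1.734]
force: [-0.4, 0.7, -1.0]
opening: 0.293
```

Run:
```python
from plan import *
s=arm.get_state();print(s['time'],s['tcp_pos'],s['ee_rot'])
a=arm.read_camera('wrist')[:,:,::-1];cv2.imwrite('pics/w15.png',cv2.convertScaleAbs(cv2.resize(a[110:250,170:370],None,fx=4,fy=4,interpolation=cv2.INTER_CUBIC),alpha=2.2))
```

```text
17.75 [0.52601776 0.18151482 0.20238433] [ 3.14136783e+00 -1.07829976e-05  1.73364598e+00]
```

View pics/w15.png

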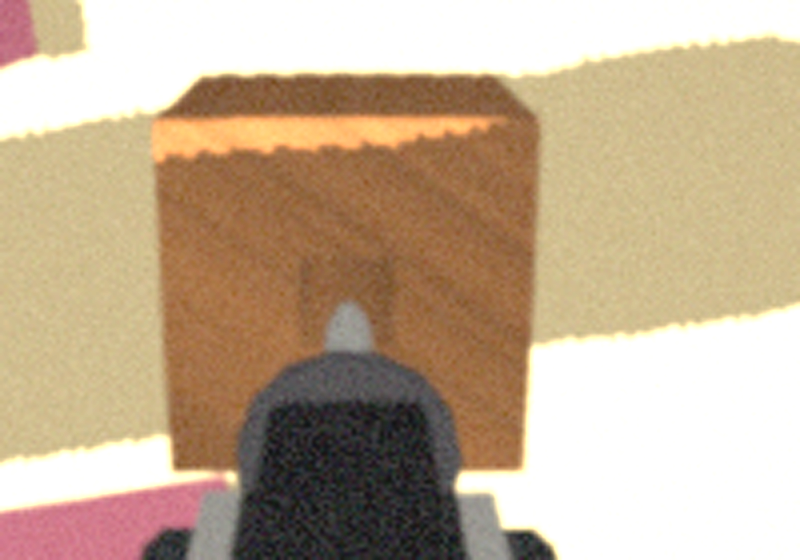

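>>> move_arm(increments="0 0 0.8 0; 0 0 1.2 0; 0 0 1.5 0; 0 0 1.5 0; 0 0 1.5 0; 0 0 1 0; 0 0 0.6 0; 0 0 0 0")

```text
time: 18.47
tcp_pos: [0.525, 0.1813, 0.1197]
ee_rot: [-3.139, 0.0, 1.734]
force: [-0.1, -1.1, -2.0]
opening: 0.287
```

>>> move_arm(increments="0 0 0 0; 0 0 0 0; 0 0 0 0")

```text
time: 18.72
tcp_pos: [0.5267, 0.1819, 0.1223]
ee_rot: [3.14, -0.0, 1.734]
force: [-0.4, -0.5, -1.8]
opening: 0.293
```

Entered freely. Lower to contact.

>>> move_arm(increments="0 0 0.3 0; 0 0 0.2 0; 0 0 0.15 0; 0 0 0 0; 0 0 0 0; 0 0 0 0")

```text
time: 19.22
tcp_pos: [0.5258, 0.1816, 0.1146]
ee_rot: [-3.141, 0.0, 1.734]
force: [-0.8, 0.6, -1.3]
opening: 0.294
```

>>> move_arm(increments="0 0 0.05 0; 0 0 0.05 0; 0 0 0 0; 0 0 0 0; 0 0 0 0")

```text
time: 19.63
tcp_pos: [0.5258, 0.1815, 0.1146]
ee_rot: [3.141, -0.0, 1.734]
force: [-2.8, -1.5, 5.6]
opening: 0.289
```

>>> move_arm(increments="0 0 -0.05 0; 0 0 0 0; 0 0 0 0; 0 0 0 0; 0 0 0 0; 0 0 0 0; 0 0 0 0; 0 0 0 0", fingers=0)

```text
time: 20.3
tcp_pos: [0.5259, 0.1816, 0.1141]
ee_rot: [-3.142, -0.0, 1.734]
force: [0.7, 0.1, 0.3]
opening: 1.001
```

>>> move_arm(increments="0 0 -0.5 0; 0 0 -1.5 0; 0 0 -2.5 0; 0 0 -3 0; 0 0 -3 0; 0 0 -2 0; 0 0 0 0; 0 0 0 0")

```text
time: 20.97
tcp_pos: [0.5268, 0.1819, 0.2411]
ee_rot: [3.138, -0.001, 1.734]
force: [0.1, -0.1, -0.2]
opening: 1.002
```

>>> move_arm(increments="-2 0 0 0; -3.5 0 0 0; -4 0 0 0; -3 0 0 0; -1.5 0 0 0; 0 0 0 0; 0 0 0 0; 0 0 0 0")

```text
time: 21.63
tcp_pos: [0.5479, 0.0439, 0.2381]
ee_rot: [-3.14, -0.001, 1.734]
force: [0.1, 0.0, -0.2]
opening: 1.0
```

Run:
```python
from h import *
s=arm.get_state();print(s['time'],s['tcp_pos'],s['ee_rot'],s['force'],s['opening'])
w,sc,t=[arm.read_camera(n)[:,:,::-1] for n in('wrist','scene','top')]
for n,i in zip('wst',(w,sc,t)): cv2.imwrite(f'pics/end_{n}.png',i)
cv2.imwrite('pics/e1.png',cv2.resize(sc[60:330,110:430],None,fx=2.4,fy=2.2,interpolation=cv2.INTER_CUBIC))
cv2.imwrite('pics/e2.png',cv2.convertScaleAbs(w,alpha=1.6))
```

```text
21.6333 [0.5479329  0.04387415 0.23814922] [-3.13955033e+00 -6.34463258e-04  1.73401061e+00] [ 0.12845727  0.0029823  -0.22747512] 1.0002268077677523
```

View pics/e1.png

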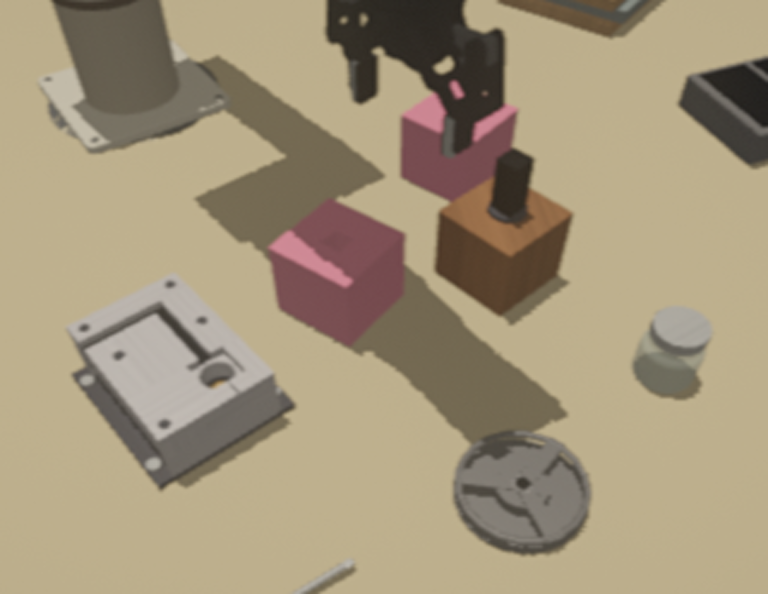

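View pics/e2.png

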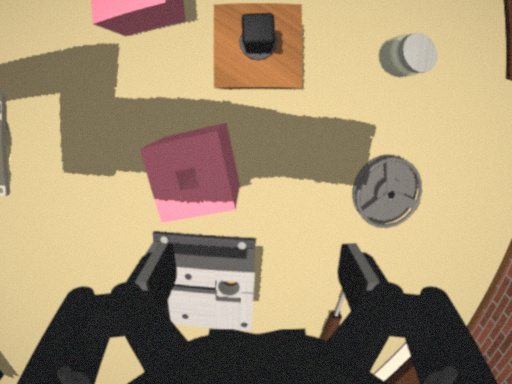

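View pics/end_t.png

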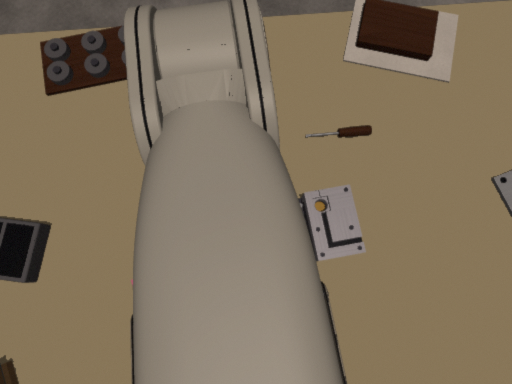

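```bash
python3 -c "
from bench import arm
print(arm.job_done(), arm.get_state()['time'])"
```

```text
the job is handed in; nothing more can be done
the job is handed in; nothing more can be done
```

The job is done and handed in at about 22 s of robot time, against the 66 s limit.

- **Seam:** I took the probe from the brown stand and lowered its tip into the open end of the groove. It ran at about 2.5 cm/s round the corner and on to the bore, about 6.6 mm below the top face. The side force stayed at sensor noise, under about 1 N, so the seam is clear.
- **Bushing:** The probe pushed it down about 29 mm by arm pose, against roughly 6.6 N. It has to travel 24 mm to be out below the block. The wrist and scene pictures afterwards show it deep below the bore's mouth. I did not measure its depth separately from the pictures.
- **Probe back in the stand:** It went into the hole freely. The collar touched the top face at the same height at which I had gripped it (TCP 0.1146 m), so it is fully down. The last pictures show it upright with the gripper open and clear.
- **Bystanders:** The arm stayed well away from the reel, jar and screwdriver, and they look undisturbed in the last pictures.

**Disagreements:** The cameras put the block 1 to 4 mm apart, so I used the wrist view, which shows the tip and the groove together. The tip's offset in the grip came out between 2.3 and 5.2 mm in different measurements. I used 4.5 mm, and the pictures along the groove bore that out.

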